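Assemble the bottle drying rack

TASK

Put the bottle drying rack back together: lay the loose drip grid flat and square inside the rim of the rack base, then take the lifting stem from its stand and push its rod down through the grid's hub into the base until the collar sits on the hub. Leave the milk bottle, the formula tin and the cup where they are.

Things in the scene. Friction and masses are not known exactly. Their poses are not given: they have to be found in the camera images.
- rack_base: Grey tray 140 x 180 mm (x, y), fixed. Origin: centre of its underside. Its flat top is 24 mm above the counter; around it a rim encloses 123.5 x 163.5 mm (the grid has 1.75 mm play each side), rises to 31 mm above the counter, then flares out to 139 x 179 mm at 40 mm as a lead-in. A vertical 18 mm hole goes right through the middle. Long side along y.
- base_hole (a point): Centre of the mouth of the base's hole, 24 mm above the counter.
- drip_grid: Pale grey plastic plate 120 x 160 x 8 mm (x, y, z), 0.25 kg, loose. Origin: centre of its underside. A square hub 36 x 36 mm, sides along x and y, rises in the middle from 8 to 48 mm: grip it there. An 18 mm hole runs down through hub and plate. Four 8 mm prongs rise to 53 mm at x +-46, y +-64. Fits the base also half a turn round; seated, its underside is 24 mm up.
- hub_top (a point): Centre of the mouth of the hole in the top of the grid's hub, 48 mm above the grid's underside.
- stem: Loose stem, 0.14 kg, upright in its stand. Origin: bottom end of the rod, z up the rod. Steel rod 14 mm thick, foot tapered to 7 mm over 5 mm; black collar 38 mm wide from 70 to 78 mm; neck; at the top (103 to 125 mm) a T-handle bar 74 mm along x, 20 mm along y: grip across the 20 mm. Collar down on the seated grid's hub, the rod end is 2 mm above the counter.
- stem_bar (a point): Middle of the stem's T-handle bar, 114 mm above the rod's end.
- stem_stand: Grey stand fixed to the counter: block 56 x 56 x 75 mm, foot 88 mm square and 6 mm high, a 20 mm hole down it. Origin: centre of its underside. The stem's collar rests on its top, the rod's end hangs 5 mm above the counter: lift the stem 75 mm or more to clear.
- milk_bottle: Bystander: clear bottle 58 mm wide, 130 mm tall. Origin: centre of its underside.
- formula_tin: Bystander: metal tin 90 mm wide, 110 mm tall. Origin: centre of its underside.
- cup: Bystander: blue cup 72 mm wide, 75 mm tall. Origin: centre of its underside.
Things that resemble listed ones, but are neither listed nor needed, are in the scene too. Leave any green look-alike of the drip_grid alone. Of the things like the stem, leave any that is purple; of the rest the smaller one is meant.

How it is judged:
On the way, in this order (a step that is already met when the one before it is completed fails the run):
1. the drip grid lies flat and square inside the rim of the base (horizontal distance between drip_grid and rack_base below 0.004 m and z of drip_grid in the frame of rack_base between 0.0215 and 0.0265 m and angle between the x axis of drip_grid and the x axis of rack_base, either way round below 0.05 rad and angle between drip_grid's own z axis and vertical below 0.04 rad), for 0.2 s.
2. the stem's rod is through the grid's hub and down in the base, collar on the hub (all of step 1 and horizontal distance between stem and base_hole below 0.0045 m and z of stem in the frame of rack_base below 0.006 m and angle between stem's own z axis and vertical below 0.08 rad), for 0.2 s.
At the end, for the whole second after the job is handed in: Drip grid inside the base rim: centre within 4 mm of the base's, square within 0.05 rad, level within 0.04 rad, underside within 2.5 mm of the base top. Stem upright (0.08 rad) in the base hole: rod end within 4.5 mm of its axis, at most 6 mm above the counter. Both at rest (all of step 2 and linear speed of each of drip_grid, stem below 0.02 m/s); the robot touches nothing.
It fails at once if the milk bottle is moved more than 30 mm or tipped over (distance of milk_bottle from where it was at the start of the episode above 0.03 m or angle between milk_bottle's own z axis and vertical above 0.5 rad).
It fails at once if the formula tin is moved more than 30 mm or tipped over (distance of formula_tin from where it was at the start of the episode above 0.03 m or angle between formula_tin's own z axis and vertical above 0.5 rad).
It fails at once if the cup is moved more than 30 mm or tipped over (distance of cup from where it was at the start of the episode above 0.03 m or angle between cup's own z axis and vertical above 0.5 rad).
It also fails if it takes over 56 s, if anything falls off the work surface, if the arm or the gripper's body presses on something with over 40 N, if the wrist force passes 120 N, or if a joint passes its speed limit or range.

ROBOT

A 6-joint arm with a two-finger parallel gripper is mounted at the origin on the work surface. World frame = base frame: x ahead of the robot, y to its left, z up, the work surface at z = 0. Lengths are in m, angles in rad, forces in N, time in s.
With the tool pointing down it reaches from about 0.3 to 0.75 m from the base axis. Payload 8.5 kg.
Tool frame: the origin (TCP) lies on the centre line of the jaws, within the pads' length; the fingertips stand 22 mm ahead of it and the grasp point (between the pads) lies 3 mm ahead of it; z points along the fingers, y is the line along which they close (so a half turn about z gives the same grasp; the last joint's range is limited). The gripper opens to 88 mm and grips with 3 to 60 N. Pads are 18 mm wide; open, the fingers measure 123 mm over their backs; the gripper's body (75 mm by 187 mm) begins 45 mm behind the grasp point.
Start: joints at [-1.511, 0.381, 1.297, -0, 1.464, -0.215], TCP at [0.149, -0.529, 0.261] pointing down, gripper open.
Joint ranges: [-3.11, 3.11], [-0.89, 2.33], [0.22, 2.48], [-1.42, 4.56], [0.17, 2.85], [-2.88, 2.88]. Speed limits (rad/s): [2.39, 2.39, 3.14, 3.14, 3.14, 3.14].

INTERFACE

Orientations are given as a unit quaternion [x, y, z, w].
In Python, from workcell import manip gives the robot as it stands. The module is installed in compiled form; this text tells all that it offers.
- The arm moves only by the tool carry_out, never from a script. Its argument "deltas" is a list of rows, each an object of numbers: "tx", "ty", "tz": the shift along the tool's x, y, z normalised to -1 to 1, where 1 is 0.25 m; "wx", "wy", "wz": the turn, a rotation vector about the tool's x, y, z normalised to -1 to 1, where 1 is 5 degrees; "fingers": the closure, from 0 (fully open) to 1 (shut). A call has 1 to 8 rows; each row shifts and turns the commanded pose from where the row before left it, along the tool's axes as they then stand; what a row does not reach is not made up. A row lasts 1/12 s, in which the tool goes at most 41.7 mm and 7.16 degrees, less where a joint would pass 70% of its speed; a pose out of reach is approached as far as the arm can. A call with a number of a shift or a turn outside -1 to 1 is refused whole. A call with a gripper value outside its range is refused whole. The fingers move at their own pace and stop on an object; the grip force is fixed at half the most. Time passes only in rows, so rows that do not move let the fingers close. It gives the time, the measured TCP pose, the force, the opening and the grip force at its end, in the units of the state.
- manip.read_state(): the state, without advancing time (a new reading comes with each control period).
- manip.snapshot(name): name is "scene" or "side" or "wrist"; returns a dict with "frame" (420x560x3 uint8, red, green, blue), "fovy" (degrees; the focal length in pixels is half the picture's height over the tangent of half this angle, whatever the lens; pixels are square), "cx", "cy" (the principal point, pixels), "k1" (the pictures are not rectified: a ray, as slopes to the right and down, at radius r is drawn at 1 + k1 r^2 times it, then the intrinsics apply), "T" (4x4, takes a point from camera to world coordinates); the wrist camera has in their place "tool_from_camera" (4x4, takes a point from camera to tool coordinates, whose origin is the TCP and whose axes are the flange's). Camera axes: x right, y up, looking along -z (the intrinsics and any distortion apply to the point x, -y, -z); pixel columns grow to the right and rows downward; lengths in m; the calibration is good to about 2 mm. A picture is of the moment at which its call begins: read the wrist's pose just before it. There is no depth.
- manip.job_done(): hands the job in; it is judged then, once.
Trained networks look in a picture, given as the dict that the camera call returned (one of the last four; its "shot" number tells which), for a name from the list of things; names that differ only in an ending like _2 or _b are one class to them, and where a whole thing is asked for, a point or a joint stands for the part that bears it (a point fixed in the world has none). Each returns a list of dicts, best first, with "confidence" (0 to 1); they miss things now and then, are a little off and sometimes report something else, mostly with a low value. They report only what shows in the picture. A call takes as long as a camera call. They do not tell look-alikes from the thing itself.
- manip.look_for(picture, target): "box" ([left, top, right, bottom] in pixels, round what is visible of it).
- manip.silhouettes(picture, target): "region" (420x560 bool, what is visible of it) and "box" ([left, top, right, bottom] in pixels, round what is visible of it).
The state is a dict: "t": time; "qpos": joint angles; "joint_vel": joint speeds; "joint_torque": joint torques, N m; "tool_pos": TCP position; "tcp_rot": TCP orientation; "force": force on the tool from outside, world axes, zero at the start; "torque": the same for the moment, N m; "opening": opening from 0.0 (shut) to 1.0 (fully open); "gripper_force": force on a finger pad.
Only numpy, scipy, OpenCV 4.12 (cv2) and the standard library are available. Lean on these libraries where they do the work, as an engineer would, in place of code of your own. Each camera call takes 0.05 s, during which the arm holds its last target. There are 200 camera calls.

## Working session

There is one attempt and no reset: what is moved stays moved. The work goes in short steps, Python scripts to look and compute and a tool call to move; the robot and the scene stay as the last step left them, time stands still between calls to the robot, and variables do not carry over. Pictures are saved under pics/ and viewed, at most 10 in all, crops included, and the job is handed in when it is done.

Besides the shell and the picture viewer there is one more tool, called after "Request:" in YAML: its name, and indented under it one key for each argument. carry_out: Moves the arm, as the interface text tells. Its arguments: {"type":"object","properties":{"deltas":{"type":"array"}},"required":["deltas"]}

```bash
mkdir -p pics; cat > h.py <<'E'
import numpy as np, cv2
from scipy.spatial.transform import Rotation as R
from workcell import manip
def K(p):
    f=p["frame"].shape[0]/2/np.tan(np.radians(p["fovy"])/2); return np.array([[f,0,p["cx"]],[0,f,p["cy"]],[0,0,1.]])
def T(p,s=None):
    if "T" in p: return np.array(p["T"])
    s=s or manip.read_state(); W=np.eye(4); W[:3,:3]=R.from_quat(s["tcp_rot"]).as_matrix(); W[:3,3]=s["tool_pos"]
    return W@np.array(p["tool_from_camera"])
def und(p,uv):
    k=K(p); s=(np.atleast_2d(uv).astype(float)-k[:2,2])/k[0,0]; x=s.copy()
    for _ in range(20): x=s/(1+p["k1"]*(x**2).sum(1,keepdims=True))
    return x
def onplane(p,Tm,uv,z):
    x=und(p,uv); d=np.c_[x[:,0],-x[:,1],-np.ones(len(x))]@Tm[:3,:3].T; o=Tm[:3,3]
    return o+d*((z-o[2])/d[:,2])[:,None]
def proj(p,Tm,X):
    c=(np.atleast_2d(X)-Tm[:3,3])@Tm[:3,:3]; s=np.c_[c[:,0],-c[:,1]]/-c[:,2:]
    s=s*(1+p["k1"]*(s**2).sum(1,keepdims=True)); k=K(p); return s*k[0,0]+k[:2,2]
def save(n,img): cv2.imwrite(f"pics/{n}.png",cv2.cvtColor(np.ascontiguousarray(img),cv2.COLOR_RGB2BGR))
E
python3 - <<'E'
from h import *
s=manip.read_state(); print(s)
for c in("scene","side","wrist"):
    p=manip.snapshot(c); save(c+"0",p["frame"]); print(c,p["fovy"],p["cx"],p["cy"],p["k1"],np.round(T(p,s),3).tolist())
    for n in("rack_base","drip_grid","stem","stem_stand"):
        print(n,[(np.round(d["box"]).tolist(),round(d["confidence"],2)) for d in manip.look_for(p,n)])
a=[cv2.imread(f"pics/{c}0.png") for c in("scene","side")]
E
```

```text
{'t': 0.0, 'qpos': array([-1.51127507e+00,  3.81170490e-01,  1.29824570e+00, -4.07996857e-06,
        1.46358323e+00, -2.15332235e-01]), 'joint_vel': array([-5.01484830e-04,  5.29156871e-04,  5.03823528e-05, -1.99703966e-03,
        9.78701021e-04, -3.89088587e-04]), 'joint_torque': array([ 8.51612713e-04, -4.37923837e+01, -2.24554396e+01,  7.13917846e-02,
        3.53096612e-02, -1.29873115e-04]), 'tool_pos': array([ 0.14923808, -0.52911037,  0.26015652]), 'tcp_rot': array([ 9.90571522e-01,  1.36994764e-01,  5.27200371e-05, -7.01407675e-04]), 'force': array([ 0.43917512, -0.87059854, -0.2521886 ]), 'torque': array([-0.00775345,  0.04577229,  0.01631332]), 'gripper_force': 0.0, 'opening': 0.9986311773618749}
scene 45.82095589617578 280.3489231603073 211.55085437793196 0.045516746454259516 [[-0.751, -0.39, 0.533, 1.189], [0.66, -0.418, 0.624, 0.726], [-0.021, 0.82, 0.571, 0.812], [0.0, 0.0, 0.0, 1.0]]
rack_base [([246.0, 224.0, 337.0, 292.0], 0.94), ([169.0, 202.0, 208.0, 251.0], 0.4)]
drip_grid [([353.0, 263.0, 444.0, 341.0], 0.84), ([442.0, 235.0, 499.0, 303.0], 0.67)]
stem [([200.0
[... 203 characters left out ...]
0713836412429 -0.1427990431913925 [[0.997, 0.053, -0.05, 0.445], [-0.073, 0.7, -0.71, -1.084], [-0.003, 0.712, 0.702, 1.098], [0.0, 0.0, 0.0, 1.0]]
rack_base [([262.0, 180.0, 327.0, 234.0], 0.59)]
drip_grid [([247.0, 137.0, 287.0, 174.0], 0.92), ([189.0, 136.0, 232.0, 167.0], 0.68)]
stem [([312.0, 308.0, 341.0, 344.0], 0.96), ([281.0, 274.0, 312.0, 299.0], 0.92), ([228.0, 248.0, 249.0, 301.0], 0.69)]
stem_stand [([280.0, 285.0, 311.0, 324.0], 0.56)]
wrist 71.33691252824428 283.03820503508973 209.6208830334323 0.006356190807715011 [[0.272, 0.927, 0.259, 0.217], [-0.962, 0.262, 0.072, -0.511], [-0.001, -0.269, 0.963, 0.384], [0.0, 0.0, 0.0, 1.0]]
rack_base []
drip_grid []
stem []
stem_stand []
```

View pics/scene0.png

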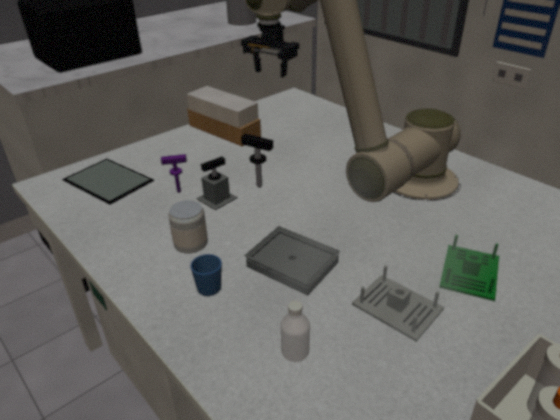

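View pics/side0.png

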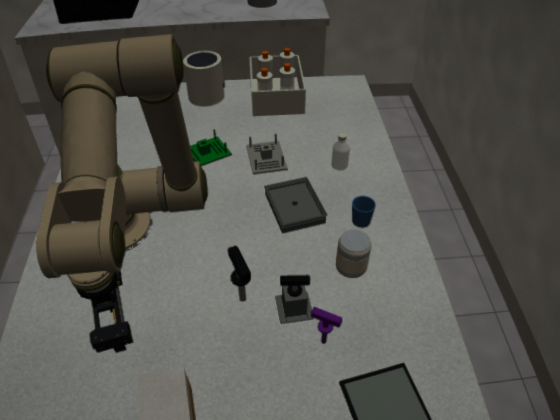

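```bash
python3 - <<'E'
from h import *
P={c:manip.snapshot(c) for c in("scene","side")}
pts={"hub":[(399,292),(266,149),.048],"base":[(292,257),(295,203),.024],"bar":[(213,164),(295,280),.119],"greenhub":[(471,265),(205,146),.048],
"bigstem":[(257,142),(236,258),.12],"purple":[(174,159),(326,317),.12],"bottle":[(295,345),(341,160),.03],"cup":[(208,280),(363,212),.04],"tin":[(188,210),(354,240),.11]}
for n,(a,b,z) in pts.items(): print(n,z,[np.round(onplane(P[c],T(P[c]),u,z)[0],3).tolist() for c,u in(("scene",a),("side",b))])
big=[]
for c,n,z in(("scene","drip_grid",.0),("side","drip_grid",0),("scene","rack_base",.0),("side","rack_base",.0)):
    for m in manip.silhouettes(P[c],n):
        r=cv2.minAreaRect(onplane(P[c],T(P[c]),np.argwhere(m["region"])[:,::-1],z)[:,:2].astype(np.float32)); print(c,n,m["confidence"],np.round(r[0],3),np.round(r[1],3),round(r[2],1))
f=P["scene"]["frame"]; g=P["side"]["frame"]
a=cv2.resize(f[130:350,150:510],(720,440),interpolation=2); b=cv2.resize(g[225:345,200:380],(720,480),interpolation=2)
save("crop1",cv2.resize(np.vstack([a,b]),(470,600)))
E
```

```text
hub 0.048 [[0.489, 0.295, 0.048], [0.488, 0.28, 0.048]]
base 0.024 [[0.562, 0.031, 0.024], [0.566, 0.03, 0.024]]
bar 0.119 [[0.527, -0.339, 0.119], [0.53, -0.34, 0.119]]
greenhub 0.048 [[0.298, 0.35, 0.048], [0.277, 0.315, 0.048]]
bigstem 0.12 [[0.351, -0.357, 0.12], [0.386, -0.26, 0.12]]
purple 0.12 [[0.593, -0.439, 0.12], [0.592, -0.454, 0.12]]
bottle 0.03 [[0.744, 0.239, 0.03], [0.741, 0.224, 0.03]]
cup 0.04 [[0.769, -0.025, 0.04], [0.766, -0.041, 0.04]]
tin 0.11 [[0.698, -0.203, 0.11], [0.7, -0.213, 0.11]]
scene drip_grid 0.95 [0.466 0.285] [0.166 0.176] 7.5
scene drip_grid 0.84 [0.241 0.326] [0.222 0.121] 26.0
side drip_grid 0.89 [0.281 0.365] [0.139 0.173] 26.7
side drip_grid 0.81 [0.489 0.302] [0.123 0.176] 6.4
scene rack_base 0.77 [0.544 0.01 ] [0.187 0.217] 13.2
side rack_base 0.82 [0.568 0.051] [0.165 0.227] 13.5
side rack_base 0.6 [0.759 0.313] [0.219 0.057] 77.0
```

View pics/crop1.png

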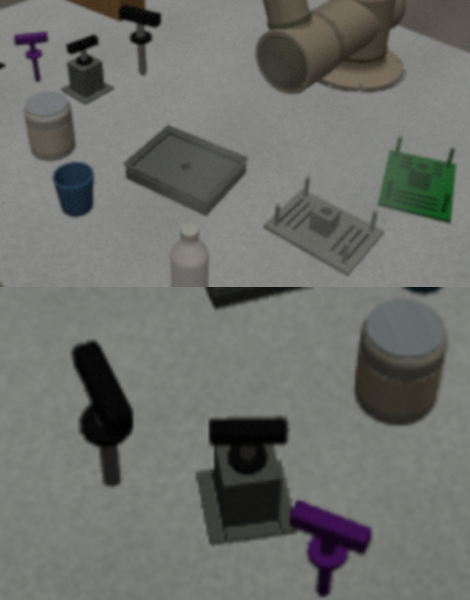

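Request:
carry_out:
  deltas:
    - {"tx": 0.13, "ty": -0.024}
    - {"tx": 0.13, "ty": -0.024}
    - {"tx": 0.13, "ty": -0.024}
    - {"tx": 0.13, "ty": -0.024}
    - {"tx": 0.13, "ty": -0.024}
    - {"tx": 0.13, "ty": -0.024}
    - {"tx": 0.13, "ty": -0.024}
    - {"tx": 0.13, "ty": -0.024}

```text
$.deltas[0]: bad value
```

Request:
carry_out:
  deltas:
    - {"tx": 0.13, "ty": -0.024}
    - {"tx": 0.13, "ty": -0.024}
    - {"tx": 0.13, "ty": -0.024}
    - {"tx": 0.13, "ty": -0.024}
    - {"tx": 0.13, "ty": -0.024}
    - {"tz": -0.04}
    - {}

```text
$.deltas[0]: bad value
```

Request:
carry_out:
  deltas:
    - {"tx": 0.13, "ty": -0.024, "tz": 0, "wx": 0, "wy": 0, "wz": 0, "fingers": 0}
    - {"tx": 0.13, "ty": -0.024, "tz": 0, "wx": 0, "wy": 0, "wz": 0, "fingers": 0}
    - {"tx": 0.13, "ty": -0.024, "tz": 0, "wx": 0, "wy": 0, "wz": 0, "fingers": 0}
    - {"tx": 0.13, "ty": -0.024, "tz": 0, "wx": 0, "wy": 0, "wz": 0, "fingers": 0}
    - {"tx": 0.13, "ty": -0.024, "tz": 0, "wx": 0, "wy": 0, "wz": 0, "fingers": 0}
    - {"tx": 0.13, "ty": -0.024, "tz": 0, "wx": 0, "wy": 0, "wz": 0, "fingers": 0}
    - {"tx": 0.13, "ty": -0.024, "tz": 0, "wx": 0, "wy": 0, "wz": 0, "fingers": 0}
    - {"tx": 0.13, "ty": -0.024, "tz": 0, "wx": 0, "wy": 0, "wz": 0, "fingers": 0}

```text
t: 1.72
tool_pos: [0.3878, -0.4116, 0.2608]
tcp_rot: [0.991, 0.137, 0.0, 0.0]
force: [0.1, -0.3, 0.2]
opening: 1.0
gripper_force: 0.0
```

Request:
carry_out:
  deltas:
    - {"tx": 0.13, "ty": -0.024, "tz": 0, "wx": 0, "wy": 0, "wz": 0, "fingers": 0}
    - {"tx": 0.13, "ty": -0.024, "tz": 0, "wx": 0, "wy": 0, "wz": 0, "fingers": 0}
    - {"tx": 0.13, "ty": -0.024, "tz": 0, "wx": 0, "wy": 0, "wz": 0, "fingers": 0}
    - {"tx": 0.13, "ty": -0.024, "tz": 0, "wx": 0, "wy": 0, "wz": 0, "fingers": 0}
    - {"tx": 0.13, "ty": -0.024, "tz": 0, "wx": 0, "wy": 0, "wz": 0, "fingers": 0}
    - {"tx": 0, "ty": 0, "tz": -0.04, "wx": 0, "wy": 0, "wz": 0, "fingers": 0}
    - {"tx": 0, "ty": 0, "tz": 0, "wx": 0, "wy": 0, "wz": 0, "fingers": 0}

```text
t: 2.3
tool_pos: [0.536, -0.3389, 0.2718]
tcp_rot: [0.99, 0.138, 0.001, 0.001]
force: [0.1, 0.3, -0.2]
opening: 0.998
gripper_force: 0.0
```

```bash
cat > snap.py <<'E'
import sys,pickle; from h import *
n=sys.argv[1]; s=manip.read_state(); p=manip.snapshot("wrist"); 
d=dict(p=p,T=T(p,s),s=s); save(n,p["frame"]); pickle.dump(d,open(n+".pkl","wb"))
for a in sys.argv[2:]: print(a,[(np.round(b["box"]).tolist(),round(b["confidence"],2)) for b in manip.look_for(p,a)])
E
python3 snap.py w_stem stem stem_bar stem_stand
```

```text
stem [([373.0, 144.0, 449.0, 207.0], 0.77), ([154.0, 263.0, 263.0, 360.0], 0.64), ([263.0, 171.0, 303.0, 245.0], 0.57)]
stem_bar [([371.0, 146.0, 448.0, 211.0], 0.95), ([263.0, 171.0, 304.0, 246.0], 0.86), ([156.0, 263.0, 263.0, 363.0], 0.65)]
stem_stand [([248.0, 148.0, 320.0, 228.0], 0.57)]
```

Request:
carry_out:
  deltas:
    - {"tx": 0.052, "ty": -0.125, "tz": 0, "wx": 0, "wy": 0, "wz": 0, "fingers": 0}
    - {"tx": 0.052, "ty": -0.125, "tz": 0, "wx": 0, "wy": 0, "wz": 0, "fingers": 0}
    - {"tx": 0.052, "ty": -0.125, "tz": 0, "wx": 0, "wy": 0, "wz": 0, "fingers": 0}
    - {"tx": 0.052, "ty": -0.125, "tz": 0, "wx": 0, "wy": 0, "wz": 0, "fingers": 0}
    - {"tx": 0.052, "ty": -0.125, "tz": 0, "wx": 0, "wy": 0, "wz": 0, "fingers": 0}
    - {"tx": 0.052, "ty": -0.125, "tz": 0, "wx": 0, "wy": 0, "wz": 0, "fingers": 0}
    - {"tx": 0.052, "ty": -0.125, "tz": 0, "wx": 0, "wy": 0, "wz": 0, "fingers": 0}
    - {"tx": 0.052, "ty": -0.125, "tz": 0, "wx": 0, "wy": 0, "wz": 0, "fingers": 0}

```text
t: 3.17
tool_pos: [0.5663, -0.0701, 0.2707]
tcp_rot: [0.991, 0.136, -0.0, -0.0]
force: [0.5, 0.6, 0.5]
opening: 1.0
gripper_force: 0.0
```

Request:
carry_out:
  deltas:
    - {"tx": 0.052, "ty": -0.125, "tz": 0, "wx": 0, "wy": 0, "wz": 0, "fingers": 0}
    - {"tx": 0.052, "ty": -0.125, "tz": 0, "wx": 0, "wy": 0, "wz": 0, "fingers": 0}
    - {"tx": 0.052, "ty": -0.125, "tz": 0, "wx": 0, "wy": 0, "wz": 0, "fingers": 0}
    - {"tx": 0, "ty": 0, "tz": 0, "wx": 0, "wy": 0, "wz": 0, "fingers": 0}
    - {"tx": 0, "ty": 0, "tz": 0, "wx": 0, "wy": 0, "wz": 0, "fingers": 0}

```text
t: 3.58
tool_pos: [0.5787, 0.0304, 0.2707]
tcp_rot: [0.99, 0.138, -0.0, 0.0]
force: [0.7, 0.4, 0.1]
opening: 1.002
gripper_force: 0.0
```

```bash
python3 snap.py w_base rack_base base_hole
```

```text
rack_base [([204.0, 133.0, 364.0, 254.0], 0.65)]
base_hole [([202.0, 138.0, 362.0, 254.0], 0.75)]
```

View pics/w_base.png

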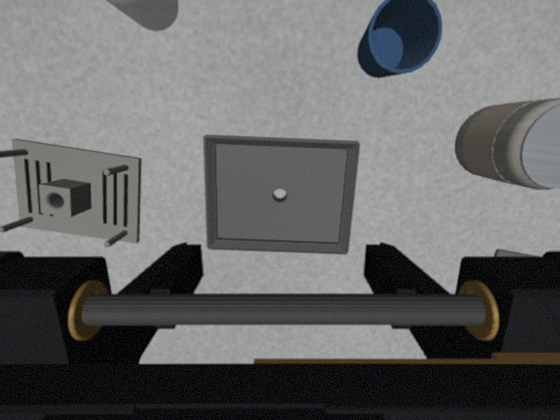

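```bash
cat > fit.py <<'E'
from h import *
from scipy.optimize import least_squares
def rect_fit(p,Tm,mask,z,size):
    """fit rectangle (x,y,yaw) of known size at height z to mask outline, by least squares in the plane"""
    c=max(cv2.findContours(mask.astype(np.uint8),0,1)[0],key=cv2.contourArea)
    W=onplane(p,Tm,cv2.convexHull(c)[:,0],z)[:,:2]; r=cv2.minAreaRect(W.astype(np.float32))
    W=onplane(p,Tm,c[:,0],z)[:,:2]
    return r,W
def rectpts(x,y,a,sx,sy,n=40):
    t=np.linspace(-.5,.5,n); o=np.full(n,.5)
    q=np.r_[np.c_[t,o],np.c_[t,-o],np.c_[o,t],np.c_[-o,t]]*[sx,sy]
    c,s=np.cos(a),np.sin(a); return q@np.array([[c,s],[-s,c]])+[x,y]
def edgefit(p,Tm,x0,rects,band=6):
    """rects: list of (sx,sy,z). maximise gradient along projected outlines"""
    g=cv2.GaussianBlur(cv2.cvtColor(p["frame"],cv2.COLOR_RGB2GRAY),(0,0),1.0).astype(np.float32)
    G=cv2.GaussianBlur(cv2.magnitude(cv2.Sobel(g,5,1,0),cv2.Sobel(g,5,0,1)),(0,0),.7)
    def cost(v):
        s=0
        for sx,sy,z in rects:
            q=rectpts(*v,sx,sy); uv=proj(p,Tm,np.c_[q,np.full(len(q),z)]).astype(np.float32)
            s-=np.minimum(cv2.remap(G,uv[:,0].copy(),uv[:,1].copy(),1),80).mean()
        return s
    from scipy.optimize import differential_evolution as de
    b=[(x0[0]-.015,x0[0]+.015),(x0[1]-.015,x0[1]+.015),(x0[2]-.12,x0[2]+.12)]
    r=de(cost,b,seed=0,maxiter=150,tol=1e-8); return r.x,r.fun
E
python3 - <<'E'
import pickle; from fit import *
d=pickle.load(open("w_base.pkl","rb")); p,Tm=d["p"],d["T"]
print("hole",onplane(p,Tm,(280,194.5),.024))
for u in [[(205,135),(359,141),(346,253),(207,247)]]:
    print(np.round(onplane(p,Tm,u,.04),4))
for rs in ([(.1235,.1635,.024)],[(.139,.179,.04)],[(.1235,.1635,.024),(.139,.179,.04)]): print("base",edgefit(p,Tm,(.564,.03,.235),rs))
print("hub hole",onplane(p,Tm,(56,200),.048))
v,f=edgefit(p,Tm,(.488,.285,.11),[(.12,.16,.008),(.036,.036,.048)]);print("grid",v,f)
im=p["frame"].copy()
v2,_=edgefit(p,Tm,(.564,.03,.235),[(.1235,.1635,.024),(.139,.179,.04)])
for q,z in((rectpts(*v2,.1235,.1635),.024),(rectpts(*v2,.139,.179),.04),(rectpts(*v,.12,.16),.008),(rectpts(*v,.036,.036),.048)):
    for a,b in np.round(proj(p,Tm,np.c_[q,np.full(len(q),z)])).astype(int):
        if 0<=a<560 and 0<=b<420: im[b,a]=(255,0,0)
save("ov1",cv2.resize(im[110:270,0:400],(800,320)))
E
```

```text
hole [[0.5650977  0.02968163 0.024     ]]
[[ 0.6134  0.1344  0.04  ]
 [ 0.6562 -0.0417  0.04  ]
 [ 0.5166 -0.074   0.04  ]
 [ 0.4752  0.1031  0.04  ]]
base (array([0.5648771 , 0.03032604, 0.23458579]), np.float64(-64.31974029541016))
base (array([0.56418334, 0.02988305, 0.23578019]), np.float64(-77.09219360351562))
base (array([0.56421806, 0.02992695, 0.23572362]), np.float64(-139.62074279785156))
hub hole [[0.48958462 0.2904172  0.048     ]]
grid [0.48919799 0.29180203 0.11989048] -144.61990356445312
```

View pics/ov1.png

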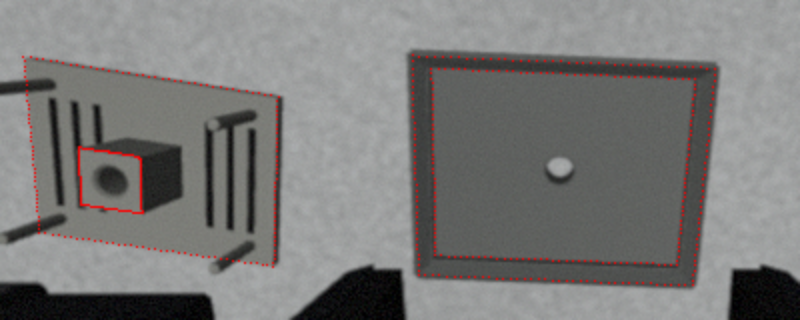

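Request:
carry_out:
  deltas:
    - {"tx": -0.007, "ty": -0.122, "tz": 0, "wx": 0, "wy": 0, "wz": 0, "fingers": 0}
    - {"tx": -0.007, "ty": -0.122, "tz": 0, "wx": 0, "wy": 0, "wz": 0, "fingers": 0}
    - {"tx": -0.007, "ty": -0.122, "tz": 0, "wx": 0, "wy": 0, "wz": 0, "fingers": 0}
    - {"tx": -0.007, "ty": -0.122, "tz": 0, "wx": 0, "wy": 0, "wz": 0, "fingers": 0}
    - {"tx": -0.007, "ty": -0.122, "tz": 0, "wx": 0, "wy": 0, "wz": 0, "fingers": 0}
    - {"tx": -0.007, "ty": -0.122, "tz": 0, "wx": 0, "wy": 0, "wz": 0, "fingers": 0}
    - {"tx": -0.007, "ty": -0.122, "tz": 0, "wx": 0, "wy": 0, "wz": 0, "fingers": 0}
    - {"tx": -0.007, "ty": -0.122, "tz": 0, "wx": 0, "wy": 0, "wz": 0, "fingers": 0}

```text
t: 4.4
tool_pos: [0.4993, 0.2608, 0.2708]
tcp_rot: [0.991, 0.136, 0.0, 0.0]
force: [1.1, -0.4, 0.7]
opening: 0.999
gripper_force: 0.0
```

Request:
carry_out:
  deltas:
    - {"tx": -0.006, "ty": -0.125, "tz": 0, "wx": 0, "wy": 0, "wz": 0, "fingers": 0}
    - {"tx": 0, "ty": 0, "tz": 0.1, "wx": 0, "wy": 0, "wz": 0.887, "fingers": 0}
    - {"tx": 0, "ty": 0, "tz": 0.1, "wx": 0, "wy": 0, "wz": 0.887, "fingers": 0}
    - {"tx": 0, "ty": 0, "tz": 0.1, "wx": 0, "wy": 0, "wz": 0, "fingers": 0}
    - {"tx": 0, "ty": 0, "tz": 0, "wx": 0, "wy": 0, "wz": 0, "fingers": 0}
    - {"tx": 0, "ty": 0, "tz": 0, "wx": 0, "wy": 0, "wz": 0, "fingers": 0}

```text
t: 4.9
tool_pos: [0.4899, 0.2896, 0.1956]
tcp_rot: [0.998, 0.059, -0.001, 0.0]
force: [0.2, -0.4, -0.2]
opening: 1.0
gripper_force: 0.0
```

```bash
python3 snap.py w_grid; cat > mv.py <<'E'
from h import *
def mv(tgt,yaw,s=None):
    s=s or manip.read_state(); M=R.from_quat(s["tcp_rot"]).as_matrix(); d=np.array(tgt)-s["tool_pos"]
    y=np.arctan2(M[1,0],M[0,0]); print("now",np.round(s["tool_pos"],4),"yaw",round(y,4),"tilt",np.round(M[:2,2],4)); print("norm t",np.round(M.T@d/.25,3),"wz",round(-np.degrees((yaw-y+np.pi/2)%np.pi-np.pi/2)/5,3))
E
python3 - <<'E'
import pickle; from fit import *; from mv import mv
d=pickle.load(open("w_grid.pkl","rb")); p,Tm=d["p"],d["T"]
for rs in ([(.12,.16,.008)],[(.036,.036,.048)],[(.12,.16,.008),(.036,.036,.048)]): v,f=edgefit(p,Tm,(.489,.291,.12),rs);print("grid",v,f)
mv([v[0],v[1],.036],v[2],d["s"])
im=p["frame"].copy()
for q,z in((rectpts(*v,.12,.16),.008),(rectpts(*v,.036,.036),.048)):
    for a,b in np.round(proj(p,Tm,np.c_[q,np.full(len(q),z)])).astype(int):
        if 0<=a<560 and 0<=b<420: im[b,a]=(255,0,0)
save("ov2",im)
E
```

```text
grid [0.48900978 0.29217596 0.12023787] -73.61827087402344
grid [0.4975096  0.27739684 0.05616354] -57.676963806152344
grid [0.4909532  0.2760217  0.12184667] -108.85369873046875
now [0.4899 0.2896 0.1956] yaw 0.1187 tilt [-0.0018 -0.0007]
norm t [-0.001  0.054  0.638] wz -0.037
```

View pics/ov2.png

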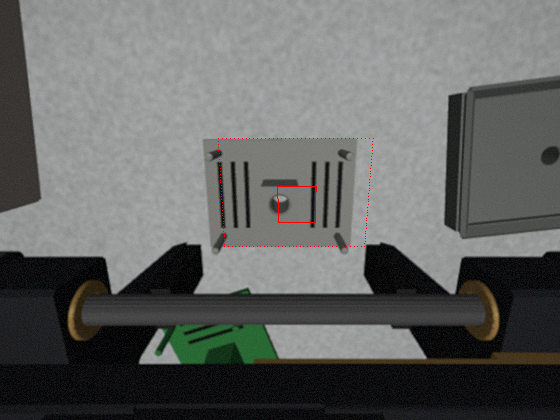

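Request:
carry_out:
  deltas:
    - {"tx": -0.0025, "ty": -0.01, "tz": 0.12, "wx": 0, "wy": 0, "wz": 0, "fingers": 0}
    - {"tx": 0, "ty": 0, "tz": 0.12, "wx": 0, "wy": 0, "wz": 0, "fingers": 0}
    - {"tx": 0, "ty": 0, "tz": 0.12, "wx": 0, "wy": 0, "wz": 0, "fingers": 0}
    - {"tx": 0, "ty": 0, "tz": 0.12, "wx": 0, "wy": 0, "wz": 0, "fingers": 0}
    - {"tx": 0, "ty": 0, "tz": 0.1, "wx": 0, "wy": 0, "wz": 0, "fingers": 0}
    - {"tx": 0, "ty": 0, "tz": 0.058, "wx": 0, "wy": 0, "wz": 0, "fingers": 0}
    - {"tx": 0, "ty": 0, "tz": 0, "wx": 0, "wy": 0, "wz": 0, "fingers": 0}

```text
t: 5.53
tool_pos: [0.4887, 0.2925, 0.0351]
tcp_rot: [0.998, 0.06, -0.001, 0.0]
force: [0.2, 0.4, -0.6]
opening: 1.001
gripper_force: 0.0
```

Request:
carry_out:
  deltas:
    - {"tx": 0, "ty": 0, "tz": 0, "wx": 0, "wy": 0, "wz": 0, "fingers": 1}
    - {"tx": 0, "ty": 0, "tz": 0, "wx": 0, "wy": 0, "wz": 0, "fingers": 1}
    - {"tx": 0, "ty": 0, "tz": 0, "wx": 0, "wy": 0, "wz": 0, "fingers": 1}
    - {"tx": 0, "ty": 0, "tz": 0, "wx": 0, "wy": 0, "wz": 0, "fingers": 1}
    - {"tx": 0, "ty": 0, "tz": 0, "wx": 0, "wy": 0, "wz": 0, "fingers": 1}
    - {"tx": 0, "ty": 0, "tz": 0, "wx": 0, "wy": 0, "wz": 0, "fingers": 1}

```text
t: 6.03
tool_pos: [0.4887, 0.2932, 0.0368]
tcp_rot: [0.998, 0.06, 0.0, -0.0]
force: [0.0, 0.2, 0.1]
opening: 0.575
gripper_force: 0.0
```

Request:
carry_out:
  deltas:
    - {"tx": 0, "ty": 0, "tz": 0, "wx": 0, "wy": 0, "wz": 0, "fingers": 1}
    - {"tx": 0, "ty": 0, "tz": 0, "wx": 0, "wy": 0, "wz": 0, "fingers": 1}
    - {"tx": 0, "ty": 0, "tz": 0, "wx": 0, "wy": 0, "wz": 0, "fingers": 1}
    - {"tx": 0, "ty": 0, "tz": 0, "wx": 0, "wy": 0, "wz": 0, "fingers": 1}
    - {"tx": 0, "ty": 0, "tz": 0, "wx": 0, "wy": 0, "wz": 0, "fingers": 1}

```text
t: 6.45
tool_pos: [0.4886, 0.2932, 0.0364]
tcp_rot: [0.998, 0.06, 0.0, 0.0]
force: [-0.9, -0.0, 1.8]
opening: 0.406
gripper_force: 30.0
```

Request:
carry_out:
  deltas:
    - {"tx": 0, "ty": 0, "tz": -0.06, "wx": 0, "wy": 0, "wz": 0, "fingers": 1}
    - {"tx": 0, "ty": 0, "tz": -0.1, "wx": 0, "wy": 0, "wz": 0, "fingers": 1}
    - {"tx": 0, "ty": 0, "tz": -0.1, "wx": 0, "wy": 0, "wz": 0, "fingers": 1}
    - {"tx": 0, "ty": 0, "tz": -0.1, "wx": 0, "wy": 0, "wz": 0, "fingers": 1}
    - {"tx": 0, "ty": 0, "tz": -0.04, "wx": 0, "wy": 0, "wz": 0, "fingers": 1}
    - {"tx": 0, "ty": 0, "tz": 0, "wx": 0, "wy": 0, "wz": 0, "fingers": 1}

```text
t: 6.95
tool_pos: [0.4892, 0.2934, 0.138]
tcp_rot: [0.998, 0.06, 0.002, -0.001]
force: [0.3, 0.3, -3.5]
opening: 0.407
gripper_force: 30.0
```

```bash
python3 -c "
from mv import *
mv([.5643,.030,.14],.2355)"
```

```text
now [0.4892 0.2934 0.138 ] yaw 0.12 tilt [0.0036 0.0013]
norm t [ 0.172  1.082 -0.008] wz -1.324
```

Request:
carry_out:
  deltas:
    - {"tx": 0.01, "ty": 0.06, "tz": 0, "wx": 0, "wy": 0, "wz": 0, "fingers": 1}
    - {"tx": 0.019, "ty": 0.12, "tz": 0, "wx": 0, "wy": 0, "wz": 0, "fingers": 1}
    - {"tx": 0.019, "ty": 0.12, "tz": 0, "wx": 0, "wy": 0, "wz": 0, "fingers": 1}
    - {"tx": 0.019, "ty": 0.12, "tz": 0, "wx": 0, "wy": 0, "wz": 0, "fingers": 1}
    - {"tx": 0.019, "ty": 0.12, "tz": 0, "wx": 0, "wy": 0, "wz": 0, "fingers": 1}
    - {"tx": 0.019, "ty": 0.12, "tz": 0, "wx": 0, "wy": 0, "wz": 0, "fingers": 1}
    - {"tx": 0.019, "ty": 0.12, "tz": 0, "wx": 0, "wy": 0, "wz": 0, "fingers": 1}
    - {"tx": 0.019, "ty": 0.12, "tz": 0, "wx": 0, "wy": 0, "wz": 0, "fingers": 1}

```text
t: 7.62
tool_pos: [0.5504, 0.0726, 0.1342]
tcp_rot: [0.998, 0.06, -0.002, -0.0]
force: [1.0, -0.2, -2.8]
opening: 0.407
gripper_force: 30.0
```

Request:
carry_out:
  deltas:
    - {"tx": 0.019, "ty": 0.12, "tz": 0, "wx": 0, "wy": 0, "wz": 0, "fingers": 1}
    - {"tx": 0.01, "ty": 0.06, "tz": 0, "wx": 0, "wy": 0, "wz": 0, "fingers": 1}
    - {"tx": 0, "ty": 0, "tz": 0, "wx": 0, "wy": 0, "wz": -0.66, "fingers": 1}
    - {"tx": 0, "ty": 0, "tz": 0, "wx": 0, "wy": 0, "wz": -0.66, "fingers": 1}
    - {"tx": 0, "ty": 0, "tz": 0, "wx": 0, "wy": 0, "wz": 0, "fingers": 1}
    - {"tx": 0, "ty": 0, "tz": 0, "wx": 0, "wy": 0, "wz": 0, "fingers": 1}

```text
t: 8.12
tool_pos: [0.563, 0.0303, 0.1347]
tcp_rot: [0.993, 0.116, -0.001, -0.0]
force: [0.6, -0.1, -1.7]
opening: 0.406
gripper_force: 30.0
```

```bash
python3 snap.py w_held; python3 - <<'E'
import pickle; from fit import *; from mv import mv
d=pickle.load(open("w_held.pkl","rb")); p,Tm=d["p"],d["T"]; s=d["s"]
mv([.5643,.030,.07],.2355,s)
x,y,z=s["tool_pos"]; yaw=2*np.arctan2(s["tcp_rot"][1],s["tcp_rot"][0])
v,f=edgefit(p,Tm,(x,y,yaw),[(.12,.16,z-.0365+.008)]);print("held",v,f)
c,sn=np.cos(yaw),np.sin(yaw); e=v[:2]-[x,y]; print("offset in tool xy",e@[c,sn],e@[sn,-c],v[2]-yaw)
im=p["frame"].copy()
for q,zz in((rectpts(*v,.12,.16),z-.0285),(rectpts(.5643,.03,.2355,.139,.179),.04)):
    for a,b in np.round(proj(p,Tm,np.c_[q,np.full(len(q),zz)])).astype(int):
        if 0<=a<560 and 0<=b<420: im[b,a]=(255,0,0)
save("ov3",im)
E
```

```text
now [0.563  0.0303 0.1347] yaw 0.2335 tilt [-0.0026  0.0004]
norm t [0.005 0.003 0.259] wz -0.023
held [0.56289079 0.02955023 0.23375721] -52.05500411987305
offset in tool xy -0.0002857235849343289 0.0007233838447434185 0.00030422502486149305
```

View pics/ov3.png

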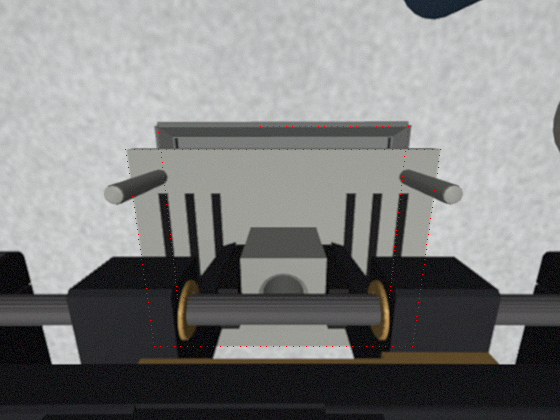

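```bash
python3 - <<'E'
import pickle; from fit import *
for n in("w_held","w_base"):
    d=pickle.load(open(n+".pkl","rb")); p,Tm=d["p"],d["T"]
    g=cv2.GaussianBlur(cv2.cvtColor(p["frame"],cv2.COLOR_RGB2GRAY),(0,0),.8).astype(float)
    c,s=np.cos(.2355),np.sin(.2355)
    sh=np.arange(-.006,.0061,.0005); out=[]
    for dx in sh:
        t=np.linspace(-.07,.07,60); q=np.array([.5643,.03])+np.c_[np.full(60,.0695+dx),t]@np.array([[c,s],[-s,c]])
        uv=proj(p,Tm,np.c_[q,np.full(60,.04)]).astype(np.float32); out.append(cv2.remap(g.astype(np.float32),uv[:,0].copy(),uv[:,1].copy(),1).mean())
    print(n,np.round(out).astype(int).tolist(), "edge at",sh[np.argmax(np.gradient(out))])
E
```

```text
w_held [78, 74, 73, 73, 73, 73, 73, 73, 73, 74, 77, 85, 95, 103, 108, 109, 110, 115, 127, 149, 171, 188, 195, 196, 196] edge at 0.0035000000000000083
w_base [69, 64, 60, 58, 57, 56, 57, 57, 59, 61, 65, 69, 74, 78, 82, 86, 91, 98, 108, 119, 130, 140, 148, 153, 156] edge at 0.0035000000000000083
```

Request:
carry_out:
  deltas:
    - {"tx": 0.005, "ty": 0.001, "tz": 0.06, "wx": 0, "wy": 0, "wz": -0.02, "fingers": 1}
    - {"tx": 0, "ty": 0, "tz": 0.08, "wx": 0, "wy": 0, "wz": 0, "fingers": 1}
    - {"tx": 0, "ty": 0, "tz": 0.06, "wx": 0, "wy": 0, "wz": 0, "fingers": 1}
    - {"tx": 0, "ty": 0, "tz": 0.03, "wx": 0, "wy": 0, "wz": 0, "fingers": 1}
    - {"tx": 0, "ty": 0, "tz": 0.02, "wx": 0, "wy": 0, "wz": 0, "fingers": 1}
    - {"tx": 0, "ty": 0, "tz": 0, "wx": 0, "wy": 0, "wz": 0, "fingers": 1}
    - {"tx": 0, "ty": 0, "tz": 0, "wx": 0, "wy": 0, "wz": 0, "fingers": 1}

```text
t: 8.75
tool_pos: [0.5651, 0.0304, 0.0741]
tcp_rot: [0.993, 0.118, 0.0, 0.0]
force: [0.6, -0.1, -2.2]
opening: 0.404
gripper_force: 30.0
```

Request:
carry_out:
  deltas:
    - {"tx": 0, "ty": 0, "tz": 0.012, "wx": 0, "wy": 0, "wz": 0, "fingers": 1}
    - {"tx": 0, "ty": 0, "tz": 0.01, "wx": 0, "wy": 0, "wz": 0, "fingers": 1}
    - {"tx": 0, "ty": 0, "tz": 0, "wx": 0, "wy": 0, "wz": 0, "fingers": 1}
    - {"tx": 0, "ty": 0, "tz": 0, "wx": 0, "wy": 0, "wz": 0, "fingers": 1}

```text
t: 9.08
tool_pos: [0.5649, 0.0303, 0.0684]
tcp_rot: [0.993, 0.118, 0.0, 0.0]
force: [0.5, -0.6, -2.5]
opening: 0.406
gripper_force: 30.0
```

Request:
carry_out:
  deltas:
    - {"tx": 0, "ty": 0, "tz": 0.007, "wx": 0, "wy": 0, "wz": 0, "fingers": 1}
    - {"tx": 0, "ty": 0, "tz": 0.007, "wx": 0, "wy": 0, "wz": 0, "fingers": 1}
    - {"tx": 0, "ty": 0, "tz": 0.007, "wx": 0, "wy": 0, "wz": 0, "fingers": 1}
    - {"tx": 0, "ty": 0, "tz": 0.006, "wx": 0, "wy": 0, "wz": 0, "fingers": 1}
    - {"tx": 0, "ty": 0, "tz": 0, "wx": 0, "wy": 0, "wz": 0, "fingers": 1}
    - {"tx": 0, "ty": 0, "tz": 0, "wx": 0, "wy": 0, "wz": 0, "fingers": 1}

```text
t: 9.58
tool_pos: [0.5648, 0.0303, 0.0614]
tcp_rot: [0.993, 0.118, -0.0, -0.0]
force: [-0.2, -0.3, -2.4]
opening: 0.405
gripper_force: 30.0
```

Request:
carry_out:
  deltas:
    - {"tx": 0, "ty": 0, "tz": 0.004, "wx": 0, "wy": 0, "wz": 0, "fingers": 1}
    - {"tx": 0, "ty": 0, "tz": 0.002, "wx": 0, "wy": 0, "wz": 0, "fingers": 1}
    - {"tx": 0, "ty": 0, "tz": 0, "wx": 0, "wy": 0, "wz": 0, "fingers": 1}

```text
t: 9.83
tool_pos: [0.5649, 0.0303, 0.0603]
tcp_rot: [0.993, 0.118, 0.0, 0.0]
force: [-1.4, -0.3, 1.3]
opening: 0.408
gripper_force: 30.0
```

Request:
carry_out:
  deltas:
    - {"tx": 0, "ty": 0, "tz": 0, "wx": 0, "wy": 0, "wz": 0, "fingers": 0.6}
    - {"tx": 0, "ty": 0, "tz": 0, "wx": 0, "wy": 0, "wz": 0, "fingers": 0.3}
    - {"tx": 0, "ty": 0, "tz": 0, "wx": 0, "wy": 0, "wz": 0, "fingers": 0.3}
    - {"tx": 0, "ty": 0, "tz": 0, "wx": 0, "wy": 0, "wz": 0, "fingers": 0.3}
    - {"tx": 0, "ty": 0, "tz": 0, "wx": 0, "wy": 0, "wz": 0, "fingers": 0.3}

```text
t: 10.25
tool_pos: [0.5649, 0.0303, 0.06]
tcp_rot: [0.993, 0.118, 0.0, 0.0]
force: [0.3, 0.2, 0.1]
opening: 0.682
gripper_force: 0.0
```

Request:
carry_out:
  deltas:
    - {"tx": 0, "ty": 0, "tz": -0.05, "wx": 0, "wy": 0, "wz": 0, "fingers": 0}
    - {"tx": 0, "ty": 0, "tz": -0.12, "wx": 0, "wy": 0, "wz": 0, "fingers": 0}
    - {"tx": 0, "ty": 0, "tz": -0.14, "wx": 0, "wy": 0, "wz": 0, "fingers": 0}
    - {"tx": 0, "ty": 0, "tz": -0.14, "wx": 0, "wy": 0, "wz": 0, "fingers": 0}
    - {"tx": 0, "ty": 0, "tz": -0.14, "wx": 0, "wy": 0, "wz": 0, "fingers": 0}
    - {"tx": 0, "ty": 0, "tz": -0.14, "wx": 0, "wy": 0, "wz": 0, "fingers": 0}
    - {"tx": 0, "ty": 0, "tz": -0.05, "wx": 0, "wy": 0, "wz": 0, "fingers": 0}
    - {"tx": 0, "ty": 0, "tz": 0, "wx": 0, "wy": 0, "wz": 0, "fingers": 0}

```text
t: 10.92
tool_pos: [0.5657, 0.0302, 0.2585]
tcp_rot: [0.993, 0.118, 0.003, 0.001]
force: [0.8, -0.7, -0.5]
opening: 1.002
gripper_force: 0.0
```

```bash
python3 snap.py w_seat; python3 - <<'E'
import pickle; from fit import *; from mv import mv
d=pickle.load(open("w_seat.pkl","rb")); p,Tm=d["p"],d["T"]; s=d["s"]
v,f=edgefit(p,Tm,(.5648,.030,.2355),[(.12,.16,.032)]);print("grid",v,f)
b,f=edgefit(p,Tm,(.5648,.030,.2355),[(.139,.179,.04)]);print("base",b,f)
a=proj(p,Tm,[[v[0],v[1],.072]])[0].round().astype(int); print("hub hole px pred",a)
im=p["frame"].copy(); 
for q,zz in((rectpts(*v,.12,.16),.032),(rectpts(*b,.139,.179),.04)):
    for u in np.round(proj(p,Tm,np.c_[q,np.full(len(q),zz)])).astype(int): im[u[1],u[0]]=(255,0,0)
im[a[1],a[0]]=(0,255,0)
A=cv2.resize(im[110:270,180:380],(600,480))
# stem picture
d=pickle.load(open("w_stem.pkl","rb")); p,Tm=d["p"],d["T"]
m=manip
B=cv2.resize(p["frame"][130:260,230:330],(370,480)) 
save("ov4",np.hstack([A[:, :430],B]))
g=cv2.cvtColor(p["frame"],cv2.COLOR_RGB2GRAY)[165:250,255:312]; mask=(g<22).astype(np.uint8); print(mask.sum())
E
```

```text
grid [0.56566121 0.02913742 0.24712682] -79.58574676513672
base [0.56406955 0.02970434 0.23585002] -72.6755142211914
hub hole px pred [283 196]
1075
```

View pics/ov4.png

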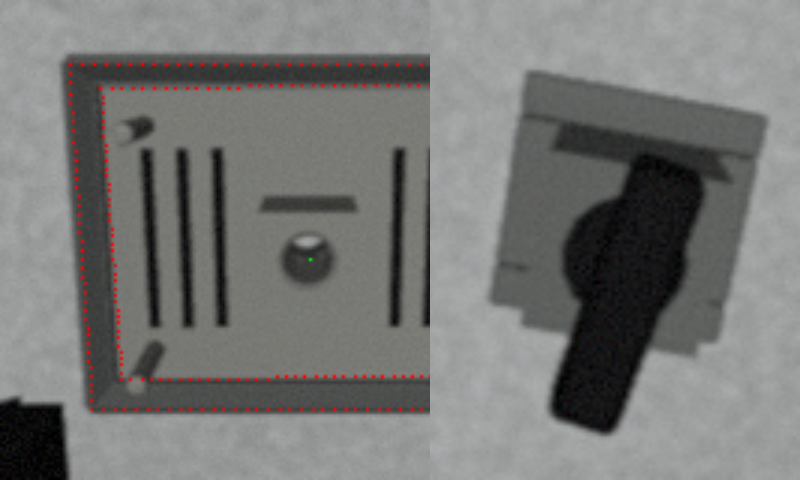

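```bash
python3 - <<'E'
import pickle; from fit import *; from mv import mv
d=pickle.load(open("w_stem.pkl","rb")); p,Tm=d["p"],d["T"]; s=d["s"]
v,f=edgefit(p,Tm,(.529,-.34,-.05),[(.074,.020,.128)]);print("bar",v,f)
mv([v[0]+.01,v[1],.25],v[2])
E
```

```text
bar [ 0.53079602 -0.34107969 -0.07892708] -72.82791900634766
now [0.565  0.0303 0.2558] yaw 0.2369 tilt [ 0.0025 -0.0004]
norm t [-0.443  1.421  0.024] wz 3.619
```

Request:
carry_out:
  deltas:
    - {"tx": -0.037, "ty": 0.118, "tz": 0, "wx": 0, "wy": 0, "wz": 0, "fingers": 0}
    - {"tx": -0.037, "ty": 0.118, "tz": 0, "wx": 0, "wy": 0, "wz": 0, "fingers": 0}
    - {"tx": -0.037, "ty": 0.118, "tz": 0, "wx": 0, "wy": 0, "wz": 0, "fingers": 0}
    - {"tx": -0.037, "ty": 0.118, "tz": 0, "wx": 0, "wy": 0, "wz": 0, "fingers": 0}
    - {"tx": -0.037, "ty": 0.118, "tz": 0, "wx": 0, "wy": 0, "wz": 0, "fingers": 0}
    - {"tx": -0.037, "ty": 0.118, "tz": 0, "wx": 0, "wy": 0, "wz": 0, "fingers": 0}
    - {"tx": -0.037, "ty": 0.118, "tz": 0, "wx": 0, "wy": 0, "wz": 0, "fingers": 0}
    - {"tx": -0.037, "ty": 0.118, "tz": 0, "wx": 0, "wy": 0, "wz": 0, "fingers": 0}

```text
t: 11.63
tool_pos: [0.5475, -0.2178, 0.2526]
tcp_rot: [0.993, 0.118, -0.001, -0.001]
force: [0.8, -0.1, 0.3]
opening: 1.004
gripper_force: 0.0
```

Request:
carry_out:
  deltas:
    - {"tx": -0.037, "ty": 0.118, "tz": 0, "wx": 0, "wy": 0, "wz": 0, "fingers": 0}
    - {"tx": -0.037, "ty": 0.118, "tz": 0, "wx": 0, "wy": 0, "wz": 0, "fingers": 0}
    - {"tx": -0.037, "ty": 0.118, "tz": 0, "wx": 0, "wy": 0, "wz": 0, "fingers": 0}
    - {"tx": -0.037, "ty": 0.118, "tz": 0, "wx": 0, "wy": 0, "wz": 0.9, "fingers": 0}
    - {"tx": 0, "ty": 0, "tz": 0, "wx": 0, "wy": 0, "wz": 0.9, "fingers": 0}
    - {"tx": 0, "ty": 0, "tz": 0, "wx": 0, "wy": 0, "wz": 0.9, "fingers": 0}
    - {"tx": 0, "ty": 0, "tz": 0, "wx": 0, "wy": 0, "wz": 0.9, "fingers": 0}
    - {"tx": 0, "ty": 0, "tz": 0, "wx": 0, "wy": 0, "wz": 0, "fingers": 0}

```text
t: 12.3
tool_pos: [0.5396, -0.3399, 0.2524]
tcp_rot: [0.999, -0.04, -0.002, -0.001]
force: [1.0, -0.4, 0.2]
opening: 0.999
gripper_force: 0.0
```

```bash
python3 snap.py w_stem2; python3 - <<'E'
import pickle; from fit import *; from mv import mv
d=pickle.load(open("w_stem2.pkl","rb")); p,Tm=d["p"],d["T"]; s=d["s"]
for z in(.13,.125,.119):
    v,f=edgefit(p,Tm,(.5308,-.341,-.06),[(.074,.020,z)]);print("bar",z,v,f)
st,f=edgefit(p,Tm,(.53,-.34,-.06),[(.056,.056,.075)]);print("stand",st,f)
v,f=edgefit(p,Tm,(.5308,-.341,-.06),[(.074,.020,.128)])
mv([v[0],v[1],.122],v[2],s)
im=p["frame"].copy(); 
for q,zz in((rectpts(*v,.074,.02),.128),(rectpts(*st,.056,.056),.075)):
    for u in np.round(proj(p,Tm,np.c_[q,np.full(len(q),zz)])).astype(int): im[u[1],u[0]]=(255,0,0)
save("ov5",cv2.resize(im[110:330,140:420],(760,597)))
E
```

```text
bar 0.13 [ 0.53190756 -0.34220841 -0.06296038] -70.48856353759766
bar 0.125 [ 0.53117893 -0.34184535 -0.08389033] -70.38304901123047
bar 0.119 [ 0.5288975  -0.3406584  -0.09767559] -65.68473052978516
stand [ 0.53980946 -0.35137053  0.05996025] -60.21820831298828
now [ 0.5396 -0.3399  0.2524] yaw -0.0804 tilt [-0.003   0.0028]
norm t [-0.029  0.012  0.522] wz -0.017
```

View pics/ov5.png

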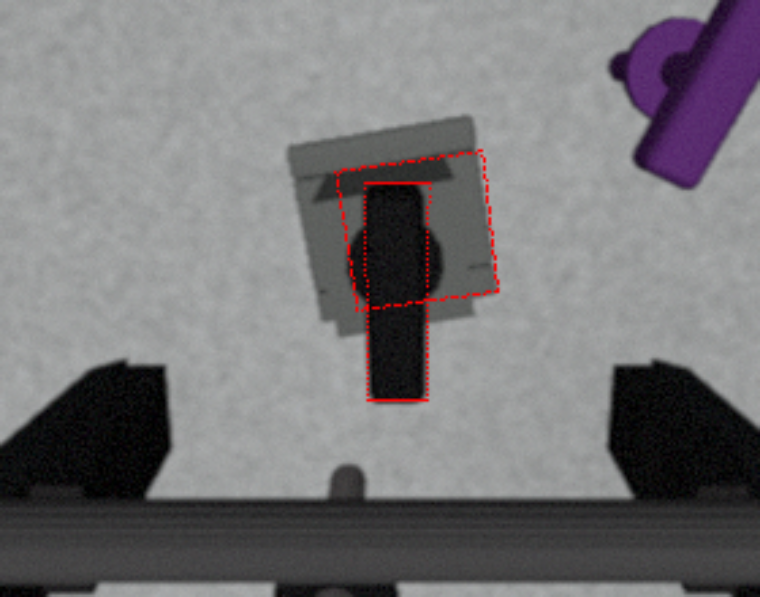

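Request:
carry_out:
  deltas:
    - {"tx": -0.03, "ty": 0.01, "tz": 0.05, "wx": 0, "wy": 0, "wz": 0, "fingers": 0}
    - {"tx": 0, "ty": 0, "tz": 0.12, "wx": 0, "wy": 0, "wz": 0, "fingers": 0.2}
    - {"tx": 0, "ty": 0, "tz": 0.12, "wx": 0, "wy": 0, "wz": 0, "fingers": 0.4}
    - {"tx": 0, "ty": 0, "tz": 0.12, "wx": 0, "wy": 0, "wz": 0, "fingers": 0.4}
    - {"tx": 0, "ty": 0, "tz": 0.08, "wx": 0, "wy": 0, "wz": 0, "fingers": 0.4}
    - {"tx": 0, "ty": 0, "tz": 0.032, "wx": 0, "wy": 0, "wz": 0, "fingers": 0.4}
    - {"tx": 0, "ty": 0, "tz": 0, "wx": 0, "wy": 0, "wz": 0, "fingers": 0.5}
    - {"tx": 0, "ty": 0, "tz": 0, "wx": 0, "wy": 0, "wz": 0, "fingers": 1}

```text
t: 13.02
tool_pos: [0.5326, -0.3419, 0.1249]
tcp_rot: [0.999, -0.038, 0.0, 0.0]
force: [-0.8, -0.0, 0.2]
opening: 0.496
gripper_force: 0.0
```

Request:
carry_out:
  deltas:
    - {"tx": 0, "ty": 0, "tz": 0, "wx": 0, "wy": 0, "wz": 0, "fingers": 1}
    - {"tx": 0, "ty": 0, "tz": 0, "wx": 0, "wy": 0, "wz": 0, "fingers": 1}
    - {"tx": 0, "ty": 0, "tz": 0, "wx": 0, "wy": 0, "wz": 0, "fingers": 1}
    - {"tx": 0, "ty": 0, "tz": 0, "wx": 0, "wy": 0, "wz": 0, "fingers": 1}
    - {"tx": 0, "ty": 0, "tz": 0, "wx": 0, "wy": 0, "wz": 0, "fingers": 1}
    - {"tx": 0, "ty": 0, "tz": 0, "wx": 0, "wy": 0, "wz": 0, "fingers": 1}

```text
t: 13.52
tool_pos: [0.5327, -0.3419, 0.1254]
tcp_rot: [0.999, -0.039, 0.001, 0.0]
force: [1.0, 1.4, 5.3]
opening: 0.225
gripper_force: 30.0
```

Request:
carry_out:
  deltas:
    - {"tx": 0, "ty": 0, "tz": -0.03, "wx": 0, "wy": 0, "wz": 0, "fingers": 1}
    - {"tx": 0, "ty": 0, "tz": -0.08, "wx": 0, "wy": 0, "wz": 0, "fingers": 1}
    - {"tx": 0, "ty": 0, "tz": -0.1, "wx": 0, "wy": 0, "wz": 0, "fingers": 1}
    - {"tx": 0, "ty": 0, "tz": -0.1, "wx": 0, "wy": 0, "wz": 0, "fingers": 1}
    - {"tx": 0, "ty": 0, "tz": -0.1, "wx": 0, "wy": 0, "wz": 0, "fingers": 1}
    - {"tx": 0, "ty": 0, "tz": -0.06, "wx": 0, "wy": 0, "wz": 0, "fingers": 1}
    - {"tx": 0, "ty": 0, "tz": 0, "wx": 0, "wy": 0, "wz": 0, "fingers": 1}

```text
t: 14.1
tool_pos: [0.5329, -0.3423, 0.2456]
tcp_rot: [0.999, -0.039, 0.002, 0.002]
force: [0.4, -1.2, -1.6]
opening: 0.225
gripper_force: 30.0
```

```bash
python3 snap.py w_lift stem; python3 -c "
from mv import *
mv([.565,.0297,.236],-.078)
a=manip.snapshot('side')
print(manip.look_for(a,'stem'))
save('sidelift',a['frame'])"
```

```text
stem [([236.0, 328.0, 306.0, 358.0], 0.76), ([257.0, 210.0, 311.0, 354.0], 0.73), ([362.0, 85.0, 443.0, 172.0], 0.63)]
now [ 0.5321 -0.3416  0.2415] yaw -0.0773 tilt [-0.0006  0.0004]
norm t [ 0.016 -1.491  0.022] wz 0.008
[{'box': [275.8, 281.0, 309.9, 323.5], 'confidence': 0.73}, {'box': [231.0, 248.0, 250.5, 300.7], 'confidence': 0.66}, {'box': [310.8, 309.8, 342.0, 345.4], 'confidence': 0.65}, {'box': [266.2, 192.2, 328.5, 234.7], 'confidence': 0.22}]
```

View pics/w_lift.png

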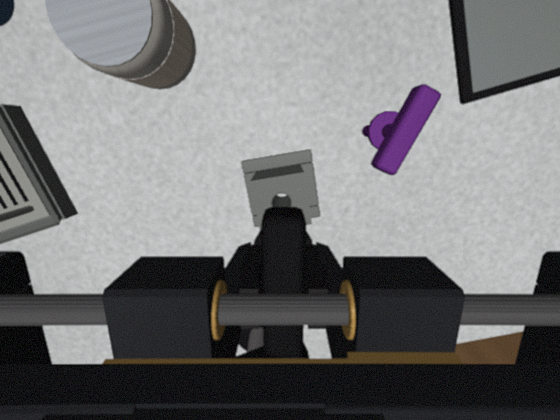

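```bash
python3 - <<'E'
import pickle; from fit import *
d=pickle.load(open("w_lift.pkl","rb")); p,s=d["p"],d["s"]
A=np.array(p["tool_from_camera"]); I=np.eye(4); g=cv2.GaussianBlur(cv2.cvtColor(p["frame"],cv2.COLOR_RGB2GRAY),(0,0),.8).astype(float)
print(g[198:216,276:290].mean(1).round().astype(int), g[225:235,250:316].mean(0).round().astype(int))
for r in(206,207,208): print(r,onplane(p,A,(283,r),-.0046+.0))
print(onplane(p,A,(283,207),-.0046+.003))
E
```

```text
[57 54 54 55 54 54 54 52 42 26 14 11 12 12 12 11 11 12] [195 194 192 189 184 180 176 169 148 114  76  44  26  20  20  21  22  23
  24  26  25  23  25  27  26  25  25  25  26  25  25  25  26  26  26  25
  26  25  24  25  27  26  26  26  26  24  24  26  25  23  22  20  18  16
  24  57 105 148 172 183 186 187 188 190 191 192]
206 [[ 0.03858277  0.00056409 -0.0046    ]]
207 [[ 0.03814706  0.00056417 -0.0046    ]]
208 [[ 0.03771052  0.00056425 -0.0046    ]]
[[ 0.03733667  0.00056415 -0.0016    ]]
```

Request:
carry_out:
  deltas:
    - {"tx": 0, "ty": -0.06, "tz": 0, "wx": 0, "wy": 0, "wz": 0, "fingers": 1}
    - {"tx": 0.0, "ty": -0.12, "tz": 0, "wx": 0, "wy": 0, "wz": 0, "fingers": 1}
    - {"tx": 0.0, "ty": -0.12, "tz": 0, "wx": 0, "wy": 0, "wz": 0, "fingers": 1}
    - {"tx": 0.0, "ty": -0.12, "tz": 0, "wx": 0, "wy": 0, "wz": 0, "fingers": 1}
    - {"tx": 0.0, "ty": -0.12, "tz": 0, "wx": 0, "wy": 0, "wz": 0, "fingers": 1}
    - {"tx": 0, "ty": -0.12, "tz": 0, "wx": 0, "wy": 0, "wz": 0, "fingers": 1}
    - {"tx": 0, "ty": -0.12, "tz": 0, "wx": 0, "wy": 0, "wz": 0, "fingers": 1}
    - {"tx": 0, "ty": -0.12, "tz": 0, "wx": 0, "wy": 0, "wz": 0, "fingers": 1}

```text
t: 14.97
tool_pos: [0.5491, -0.115, 0.2411]
tcp_rot: [0.999, -0.038, -0.001, -0.0]
force: [-0.4, -0.3, -1.3]
opening: 0.221
gripper_force: 30.0
```

Request:
carry_out:
  deltas:
    - {"tx": 0, "ty": -0.12, "tz": 0, "wx": 0, "wy": 0, "wz": 0, "fingers": 1}
    - {"tx": 0, "ty": -0.12, "tz": 0, "wx": 0, "wy": 0, "wz": 0, "fingers": 1}
    - {"tx": 0, "ty": -0.12, "tz": 0, "wx": 0, "wy": 0, "wz": 0, "fingers": 1}
    - {"tx": 0, "ty": -0.12, "tz": 0, "wx": 0, "wy": 0, "wz": 0, "fingers": 1}
    - {"tx": 0.02, "ty": -0.11, "tz": 0, "wx": 0, "wy": 0, "wz": 0, "fingers": 1}
    - {"tx": 0, "ty": 0, "tz": 0, "wx": 0, "wy": 0, "wz": 0, "fingers": 1}
    - {"tx": 0, "ty": 0, "tz": 0, "wx": 0, "wy": 0, "wz": 0, "fingers": 1}

```text
t: 15.55
tool_pos: [0.5655, 0.031, 0.2411]
tcp_rot: [0.999, -0.037, -0.001, -0.0]
force: [0.7, -0.6, -1.4]
opening: 0.219
gripper_force: 30.0
```

```bash
python3 snap.py w_above stem; python3 - <<'E'
from mv import *
import pickle
mv([.565,.0297,.2],-.078)
ims=[]
for c in("scene","side"):
    p=manip.snapshot(c); pickle.dump(p,open(c+"_above.pkl","wb")); Tm=T(p); s=manip.read_state(); x=s["tool_pos"]
    a=proj(p,Tm,[[x[0],x[1],x[2]-.003-.114+.003]])[0]; h=proj(p,Tm,[[.565,.0297,.072]])[0]; print(c,"pred rod end",a,"hub",h)
    u,v=(a+h)/2; u,v=int(u),int(v); ims.append(cv2.resize(p["frame"][v-55:v+55,u-36:u+36],(392,599),interpolation=2))
    print("crop origin",u-36,v-55)
save("above",np.hstack(ims))
E
```

```text
stem [([255.0, 205.0, 315.0, 354.0], 0.88)]
now [0.5656 0.0291 0.2414] yaw -0.0772 tilt [-0.0012 -0.    ]
norm t [-0.002 -0.002  0.166] wz 0.009
scene pred rod end [289.62039856 223.05521913] hub [290.3616075  241.85588446]
crop origin 253 177
side pred rod end [295.65484023 178.26326626] hub [295.04685994 191.82105812]
crop origin 259 130
```

View pics/above.png

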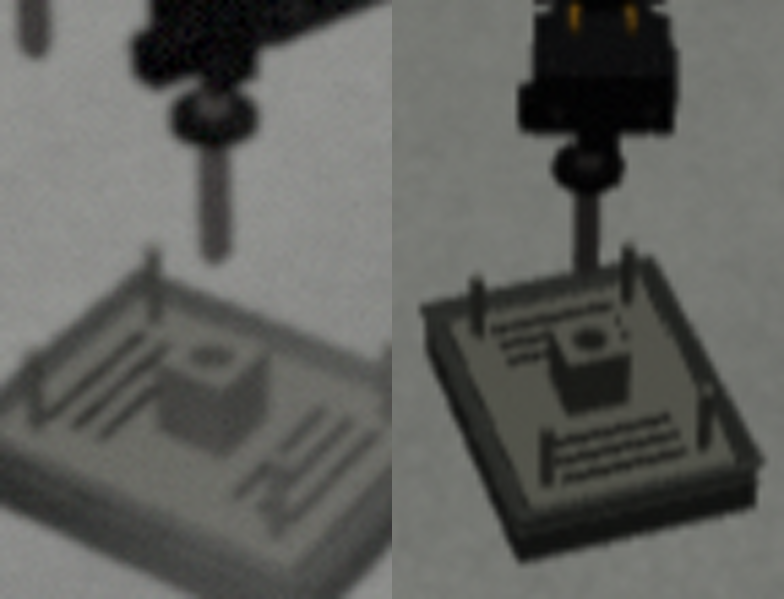

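```bash
cat > meas.py <<'E'
import pickle; from h import *
s=manip.read_state(); x=s["tool_pos"]
def centroid(g,r,c0,c1):
    l=g[r,c0:c1]; w=np.clip((l[0]+l[-1])/2-l-15,0,None); return (w*np.arange(c0,c1)).sum()/w.sum()
J=[];b=[]
for c,rr,cw,hb in(("scene",(208,222),(284,302),(284,235,300,248)),("side",(167,176),(288,302),(289,187,302,197))):
    p=pickle.load(open(c+"_above.pkl","rb")); Tm=T(p); g=cv2.cvtColor(p["frame"],cv2.COLOR_RGB2GRAY).astype(float)
    rows=np.arange(*rr); cs=np.array([centroid(g,r,*cw) for r in rows]); k=np.polyfit(rows,cs,1)
    u0,v0,u1,v1=hb; roi=g[v0:v1,u0:u1]; t=(np.median(roi)*.85); m=np.clip(t-roi,0,None); n,L,_,_=cv2.connectedComponentsWithStats((m>0).astype(np.uint8)); j=L[int((v1-v0)/2),int((u1-u0)/2)] or 1; m=m*(L==j)
    yy,xx=np.mgrid[v0:v1,u0:u1]; hu=(m*xx).sum()/m.sum(); hv=(m*yy).sum()/m.sum()
    print(c,"rod cols",cs.round(1),"hole",hu,hv)
    for z in(.15,.135):
        # column of vertical axis through (X,Y) at this z ; expected if at TCP
        P=proj(p,Tm,[[x[0],x[1],z]])[0]; e=1e-3
        gx=(proj(p,Tm,[[x[0]+e,x[1],z]])[0]-P)/e; gy=(proj(p,Tm,[[x[0],x[1]+e,z]])[0]-P)/e
        H=proj(p,Tm,[[.565,.0297,.072]])[0]
        sl=k[0]; nrm=np.array([1,-sl])
        J.append((z,[nrm@gx,nrm@gy],np.polyval(k,P[1])-P[0],hu-H[0]))
for z in(.15,.135):
    q=[j for j in J if j[0]==z]; A=np.array([j[1] for j in q])
    print(z,"rod minus TCP (mm)",np.linalg.solve(A,[j[2] for j in q])*1e3,"relative to hole bias",np.linalg.solve(A,[j[2]-j[3] for j in q])*1e3)
E
python3 meas.py
```

```text
scene rod cols [291.9 291.9 291.9 291.9 291.9 291.9 291.9 292.  292.  292.  292.2 292.2
 292.1 292.1] hole 291.1942604856512 242.0242825607064
side rod cols [294.3 294.3 294.3 294.3 294.3 294.3 294.3 294.3 294.5] hole 294.97846474470305 191.95067731851339
0.15 rod minus TCP (mm) [-3.83764456  4.60111956] relative to hole bias [-3.88954067  1.64311848]
0.135 rod minus TCP (mm) [-3.40187076  5.343966  ] relative to hole bias [-3.45348278  2.36435899]
```

Request:
carry_out:
  deltas:
    - {"tx": 0.012, "ty": 0.003, "tz": 0.03, "wx": 0, "wy": 0, "wz": 0, "fingers": 1}
    - {"tx": 0, "ty": 0, "tz": 0.05, "wx": 0, "wy": 0, "wz": 0, "fingers": 1}
    - {"tx": 0, "ty": 0, "tz": 0.05, "wx": 0, "wy": 0, "wz": 0, "fingers": 1}
    - {"tx": 0, "ty": 0, "tz": 0.02, "wx": 0, "wy": 0, "wz": 0, "fingers": 1}
    - {"tx": 0, "ty": 0, "tz": 0, "wx": 0, "wy": 0, "wz": 0, "fingers": 1}
    - {"tx": 0, "ty": 0, "tz": 0, "wx": 0, "wy": 0, "wz": 0, "fingers": 1}

```text
t: 16.25
tool_pos: [0.5691, 0.0278, 0.2045]
tcp_rot: [0.999, -0.039, -0.0, -0.0]
force: [-0.3, -0.1, -1.5]
opening: 0.225
gripper_force: 30.0
```

```bash
python3 - <<'E'
import pickle; from h import *
s=manip.read_state(); print(s["tool_pos"]); x=s["tool_pos"]
def cen(g,r,c0,c1):
    l=g[r,c0:c1]; w=np.clip((l[0]+l[-1])/2-l-12,0,None); return (w*np.arange(c0,c1)).sum()/w.sum()
ims=[];A=[];b=[]
for c in("scene","side"):
    p0=pickle.load(open(c+"_above.pkl","rb")); hole=dict(scene=(291.2,242.0),side=(295.0,191.95))[c]
    p=manip.snapshot(c); Tm=T(p); g=cv2.cvtColor(p["frame"],cv2.COLOR_RGB2GRAY).astype(float)
    H=np.array([.565,.0297,.072]); h=proj(p,Tm,H)[0]; Z=H+[0,0,.03]; q=proj(p,Tm,Z)[0]
    off=np.array(hole)-h; v=int(round(q[1]+off[1])); ctr=int(round(q[0]+off[0]))
    cs=np.array([cen(g,r,ctr-10,ctr+11) for r in range(v-4,v+4)]); 
    gx=(proj(p,Tm,Z+[.001,0,0])[0]-q)[0]*1e3; gy=(proj(p,Tm,Z+[0,.001,0])[0]-q)[0]*1e3
    A.append([gx,gy]); b.append(np.median(cs)-(q[0]+off[0])); print(c,cs.round(2),"axis col",q[0]+off[0],v)
    u,w=int(hole[0]),int(hole[1])-10; ims.append(cv2.resize(p["frame"][w-40:w+40,u-26:u+26],(390,600),interpolation=2))
print("rod minus hole mm",np.linalg.solve(A,b)*1e3); save("near",np.hstack(ims))
E
```

```text
[0.56913796 0.02784155 0.20451619]
scene [287.46 286.96 286.44 286.91 287.26 288.42 289.1  291.43] axis col 291.0844711192071 232
side [297.16 296.51 296.68 296.44 296.31 295.51 293.84 291.97] axis col 295.16189805267936 185
rod minus hole mm [  2.73789678 -10.05986891]
```

View pics/near.png

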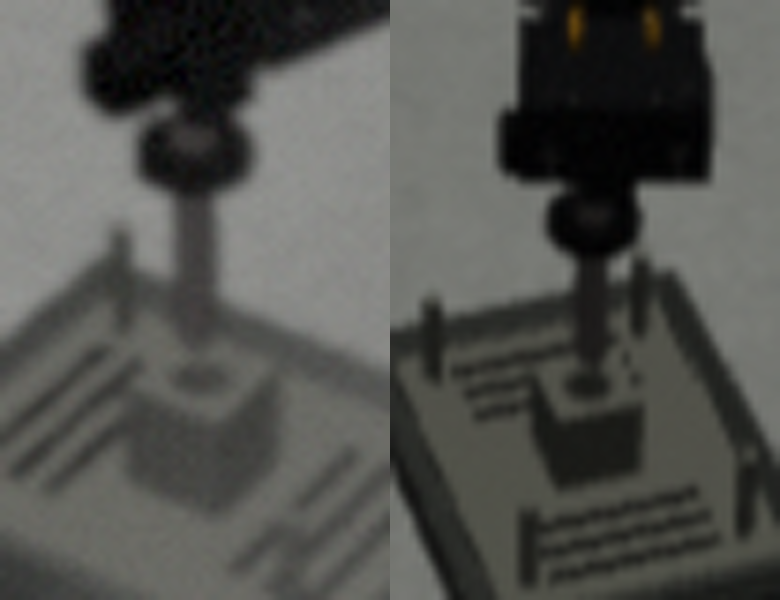

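Request:
carry_out:
  deltas:
    - {"tx": -0.003, "ty": -0.003, "tz": 0.012, "wx": 0, "wy": 0, "wz": 0, "fingers": 1}
    - {"tx": 0, "ty": 0, "tz": 0.012, "wx": 0, "wy": 0, "wz": 0, "fingers": 1}
    - {"tx": 0, "ty": 0, "tz": 0.012, "wx": 0, "wy": 0, "wz": 0, "fingers": 1}
    - {"tx": 0, "ty": 0, "tz": 0.012, "wx": 0, "wy": 0, "wz": 0, "fingers": 1}
    - {"tx": 0, "ty": 0, "tz": 0.012, "wx": 0, "wy": 0, "wz": 0, "fingers": 1}
    - {"tx": 0, "ty": 0, "tz": 0.012, "wx": 0, "wy": 0, "wz": 0, "fingers": 1}
    - {"tx": 0, "ty": 0, "tz": 0, "wx": 0, "wy": 0, "wz": 0, "fingers": 1}

```text
t: 16.93
tool_pos: [0.5681, 0.0291, 0.1858]
tcp_rot: [0.999, -0.039, -0.001, -0.0]
force: [-0.2, 0.1, -1.3]
opening: 0.228
gripper_force: 30.0
```

Request:
carry_out:
  deltas:
    - {"tx": 0, "ty": 0, "tz": 0.016, "wx": 0, "wy": 0, "wz": 0, "fingers": 1}
    - {"tx": 0, "ty": 0, "tz": 0.016, "wx": 0, "wy": 0, "wz": 0, "fingers": 1}
    - {"tx": 0, "ty": 0, "tz": 0.016, "wx": 0, "wy": 0, "wz": 0, "fingers": 1}
    - {"tx": 0, "ty": 0, "tz": 0.016, "wx": 0, "wy": 0, "wz": 0, "fingers": 1}
    - {"tx": 0, "ty": 0, "tz": 0.016, "wx": 0, "wy": 0, "wz": 0, "fingers": 1}
    - {"tx": 0, "ty": 0, "tz": 0.016, "wx": 0, "wy": 0, "wz": 0, "fingers": 1}
    - {"tx": 0, "ty": 0, "tz": 0, "wx": 0, "wy": 0, "wz": 0, "fingers": 1}

```text
t: 17.52
tool_pos: [0.568, 0.0291, 0.1615]
tcp_rot: [0.999, -0.039, -0.001, -0.0]
force: [0.2, -0.4, -1.3]
opening: 0.221
gripper_force: 30.0
```

Request:
carry_out:
  deltas:
    - {"tx": 0, "ty": 0, "tz": 0.016, "wx": 0, "wy": 0, "wz": 0, "fingers": 1}
    - {"tx": 0, "ty": 0, "tz": 0.016, "wx": 0, "wy": 0, "wz": 0, "fingers": 1}
    - {"tx": 0, "ty": 0, "tz": 0.016, "wx": 0, "wy": 0, "wz": 0, "fingers": 1}
    - {"tx": 0, "ty": 0, "tz": 0.016, "wx": 0, "wy": 0, "wz": 0, "fingers": 1}
    - {"tx": 0, "ty": 0, "tz": 0.016, "wx": 0, "wy": 0, "wz": 0, "fingers": 1}
    - {"tx": 0, "ty": 0, "tz": 0, "wx": 0, "wy": 0, "wz": 0, "fingers": 1}
    - {"tx": 0, "ty": 0, "tz": 0, "wx": 0, "wy": 0, "wz": 0, "fingers": 1}

```text
t: 18.1
tool_pos: [0.5683, 0.029, 0.1423]
tcp_rot: [0.999, -0.039, -0.0, -0.0]
force: [-0.1, 0.9, -0.6]
opening: 0.223
gripper_force: 30.0
```

Request:
carry_out:
  deltas:
    - {"tx": 0, "ty": 0, "tz": 0.016, "wx": 0, "wy": 0, "wz": 0, "fingers": 1}
    - {"tx": 0, "ty": 0, "tz": 0.016, "wx": 0, "wy": 0, "wz": 0, "fingers": 1}
    - {"tx": 0, "ty": 0, "tz": 0.016, "wx": 0, "wy": 0, "wz": 0, "fingers": 1}
    - {"tx": 0, "ty": 0, "tz": 0.016, "wx": 0, "wy": 0, "wz": 0, "fingers": 1}
    - {"tx": 0, "ty": 0, "tz": 0.008, "wx": 0, "wy": 0, "wz": 0, "fingers": 1}
    - {"tx": 0, "ty": 0, "tz": 0, "wx": 0, "wy": 0, "wz": 0, "fingers": 1}
    - {"tx": 0, "ty": 0, "tz": 0, "wx": 0, "wy": 0, "wz": 0, "fingers": 1}

```text
t: 18.68
tool_pos: [0.5683, 0.029, 0.1244]
tcp_rot: [0.999, -0.039, -0.0, -0.0]
force: [0.1, 0.3, -1.0]
opening: 0.222
gripper_force: 30.0
```

Request:
carry_out:
  deltas:
    - {"tx": 0, "ty": 0, "tz": 0.005, "wx": 0, "wy": 0, "wz": 0, "fingers": 1}
    - {"tx": 0, "ty": 0, "tz": 0.004, "wx": 0, "wy": 0, "wz": 0, "fingers": 1}
    - {"tx": 0, "ty": 0, "tz": 0, "wx": 0, "wy": 0, "wz": 0, "fingers": 1}

```text
t: 18.93
tool_pos: [0.5685, 0.029, 0.1225]
tcp_rot: [0.999, -0.039, 0.0, 0.0]
force: [0.3, -0.1, -0.4]
opening: 0.223
gripper_force: 30.0
```

Request:
carry_out:
  deltas:
    - {"tx": 0, "ty": 0, "tz": 0, "wx": 0, "wy": 0, "wz": 0, "fingers": 0.85}
    - {"tx": 0, "ty": 0, "tz": 0, "wx": 0, "wy": 0, "wz": 0, "fingers": 0.6}
    - {"tx": 0, "ty": 0, "tz": 0, "wx": 0, "wy": 0, "wz": 0, "fingers": 0.4}
    - {"tx": 0, "ty": 0, "tz": 0, "wx": 0, "wy": 0, "wz": 0, "fingers": 0.4}
    - {"tx": 0, "ty": 0, "tz": 0, "wx": 0, "wy": 0, "wz": 0, "fingers": 0.4}
    - {"tx": 0, "ty": 0, "tz": 0, "wx": 0, "wy": 0, "wz": 0, "fingers": 0.4}

```text
t: 19.43
tool_pos: [0.5683, 0.029, 0.1223]
tcp_rot: [0.999, -0.039, 0.0, 0.0]
force: [0.5, 0.2, 0.5]
opening: 0.577
gripper_force: 0.0
```

Request:
carry_out:
  deltas:
    - {"tx": 0, "ty": 0, "tz": -0.05, "wx": 0, "wy": 0, "wz": 0, "fingers": 0.4}
    - {"tx": 0, "ty": 0, "tz": -0.1, "wx": 0, "wy": 0, "wz": 0, "fingers": 0.4}
    - {"tx": 0, "ty": 0, "tz": -0.12, "wx": 0, "wy": 0, "wz": 0, "fingers": 0.4}
    - {"tx": 0, "ty": 0, "tz": -0.12, "wx": 0, "wy": 0, "wz": 0, "fingers": 0.4}
    - {"tx": 0, "ty": 0, "tz": -0.12, "wx": 0, "wy": 0, "wz": 0, "fingers": 0.4}
    - {"tx": 0, "ty": 0, "tz": 0, "wx": 0, "wy": 0, "wz": 0, "fingers": 0.4}
    - {"tx": 0, "ty": 0, "tz": 0, "wx": 0, "wy": 0, "wz": 0, "fingers": 0.4}

```text
t: 20.02
tool_pos: [0.5686, 0.029, 0.2511]
tcp_rot: [0.999, -0.039, 0.002, 0.0]
force: [-0.6, -0.1, -1.1]
opening: 0.6
gripper_force: 0.0
```

```bash
python3 snap.py w_end stem drip_grid; python3 - <<'E'
import pickle; from fit import *
d=pickle.load(open("w_end.pkl","rb")); p,Tm=d["p"],d["T"]; print(d["s"]["tool_pos"],d["s"]["opening"])
for z in(.117,.124,.131,.14,.16): print("bar top z",z,edgefit(p,Tm,(.567,.0293,-.078),[(.074,.020,z)]))
print("grid",edgefit(p,Tm,(.565,.03,.236),[(.12,.16,.032)]),"base",edgefit(p,Tm,(.565,.03,.236),[(.139,.179,.04)]))
E
```

```text
stem [([267.0, 169.0, 302.0, 249.0], 0.65)]
drip_grid [([201.0, 120.0, 358.0, 258.0], 0.7), ([186.0, 105.0, 376.0, 269.0], 0.32)]
[0.56862676 0.02901182 0.25106457] 0.5997195248511746
bar top z 0.117 (array([ 0.56419955,  0.02812445, -0.06599215]), np.float64(-72.32687377929688))
bar top z 0.124 (array([ 0.5653629 ,  0.02802005, -0.06160885]), np.float64(-72.93328857421875))
bar top z 0.131 (array([ 0.56746789,  0.02823678, -0.05742648]), np.float64(-71.09383392333984))
bar top z 0.14 (array([ 0.56920891,  0.02856701, -0.07711672]), np.float64(-65.68980407714844))
bar top z 0.16 (array([ 0.57008369,  0.02862364, -0.08236833]), np.float64(-52.403419494628906))
grid (array([0.56598275, 0.02961665, 0.24857831]), np.float64(-77.79212951660156)) base (array([0.564195  , 0.02955007, 0.23535827]), np.float64(-73.83182525634766))
```

```bash
python3 -c "
from workcell import manip
print(manip.job_done())"
```

```text
the job is handed in; nothing more can be done
None
```

The rack is back together and handed in at about 20 s of the 56 s allowed. The drip grid sits flat in the base, about 2 mm off centre and 0.013 rad off square, and the stem is pushed down through the hub. My final wrist-camera fit put both within tolerance, but the hand-in returned no verdict. The arm made no contact with the bottle, tin, cup or look-alikes that I could detect. I viewed 12 pictures, two over the limit of 10.

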